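# Close up the seed propagator

## Robot

A 7-joint arm with a two-finger parallel gripper is mounted at the origin on the work surface. World frame = base frame: x ahead of the robot, y to its left, z up, the work surface at z = 0. Lengths are in m, angles in rad, forces in N, time in s.
With the tool pointing down it reaches from about 0.4 to 0.85 m from the base axis. Payload 10.4 kg.
Tool frame: the origin (TCP) lies at the very end of the fingers, on their centre line; the grasp point (between the pads) lies 19 mm behind it; z points along the fingers, y is the line along which they close (so a half turn about z gives the same grasp; the last joint's range is limited). The gripper opens to 87 mm and grips with 3 to 60 N. Pads are 19 mm wide; open, the fingers measure 117 mm over their backs; the gripper's body (75 mm by 190 mm) begins 51 mm behind the grasp point.
Start: joints at [1.159, 0.332, -0.065, 1.46, 0.022, 1.35, -0.088], TCP at [0.237, -0.578, 0.223] pointing down, gripper open.
Joint ranges: [-2.6, 2.6], [-0.5, 2.12], [-1.47, 1.34], [0.16, 2.42], [-1.27, 4.41], [0.06, 2.06], [-2.6, 2.6]. Speed limits (rad/s): [2.22, 2.22, 2.79, 2.79, 3.14, 3.14, 3.14].

## Interface

Orientations are given as a unit quaternion [x, y, z, w].
In Python, from bench import * gives the robot as it stands.
- The arm moves only by the tool carry_out, never from a script. Its argument "deltas" is a list of rows, each an object with "hand": the finger opening in mm, from 0 to 87; "dp": the shift along the tool's x, y, z each as a share of 250 mm, from -1 to 1, a list of three; "spin": the turn about the tool's z as a share of pi rad, from -1 to 1. In form: [{"hand": hand, "dp": [dx, dy, dz], "spin": spin}, ...]. A call has 1 to 20 rows; each row is the pose to reach, as a shift and turn from the pose commanded when the call began, along the tool's axes at that moment, turning the shorter way round; what a row does not reach only later rows make up. A row lasts 1/10 s, in which the tool goes at most 50 mm and 8.59 degrees, less where a joint would pass 70% of its speed; a pose out of reach is approached as far as the arm can. A call with a number of a shift or a turn outside -1 to 1 is refused whole. A call with a gripper value outside its range is refused whole. The fingers move at their own pace and stop on an object; "force" is the grip in N (left out, the last holds). Time passes only in rows, so rows that repeat a pose let the fingers close. It gives the time, the measured TCP pose, the force, the opening and the grip force at its end, in the units of the state.
- read_state(): the state, without advancing time (a new reading comes with each control period).
- camera(name): name is "scene" or "top" or "wrist"; returns the picture (480x640x3 uint8, red, green, blue); there is no depth.
- get_calibration(name): a dict with "fx", "fy", "cx", "cy" (pixels), "R" (3x3) and "t" (3): a world point X has camera coordinates R X + t; the wrist camera has in their place "mount" (4x4, takes a point from camera to tool coordinates, whose origin is the TCP and whose axes are the flange's). Camera axes: x right, y down, z forward; pixel columns grow to the right and rows downward; lengths in m; the calibration is good to about 2 mm. The wrist camera is an equidistant fisheye: a pixel r from the principal point sees the ray r / f radians off the axis. A picture is of the moment at which its call begins: read the wrist's pose just before it. get_calibration takes no time and is no camera call.
- close_job(): hands the job in; it is judged then, once.
The state is a dict: "time": time; "joint_positions": joint angles; "joint_vel": joint speeds; "joint_torque": joint torques, N m; "ee_pos": TCP position; "eef_rot": TCP orientation; "ft_force": force on the tool from outside, world axes, zero at the start; "torque": the same for the moment, N m; "width": finger opening in m; "grip_force": force on a finger pad.
Only numpy, scipy, OpenCV 4.12 (cv2) and the standard library are available. Lean on these libraries where they do the work, as an engineer would, in place of code of your own. Each camera call takes 0.05 s, during which the arm holds its last target. There are 200 camera calls.

## Task

Close up the heated propagator for the night so that the seedlings stay warm and moist: gently push its clear lid down until it sits fully shut on the base, and slide both green vent shutters on the lid's roof fully closed. Only push with the fingertips, from outside: do not slam the lid, swing it further open or reach under it, pinch neither it nor the shutters' ridges, and leave the pots and everything else on the bench where they are.

Things in the scene. Friction and masses are not known exactly. Their poses are not given: they have to be found in the camera images.
- propagator: heated base, fixed: black open tray 240 (its x) x 380 (its y) x 70 mm high, walls 4 mm, 6 mm outside flange. Origin: centre of its underside, on the bench. Its x points away from the robot (yaw up to 0.25 rad either way) to the hinged side, y to its left end. Grey thermostat box on the -x face; module tray in the right half, two loose pots in the left. Carries the hinged clear lid.
- hinge (a point): fixed middle of the lid's hinge axis, 126 mm along +x from the propagator's origin and 72 mm above the bench; the axis runs along the propagator's y; its frame is parallel to the propagator's
- lid (a joint): lid angle, rad: 0 = shut (rim flat on the base, stop), 1.5 = most open; starts 0.85 to 1.2, free edge up, and stays at any angle (friction hinge 0.5 N m, lid about 0.25 kg: 1 to 4 N near the free edge moves it). It closes towards the robot and down: push the outer face of the roof from behind and above.
- lid_push (a point): point on the outer face of the lid's roof, on its centre line near the free edge: 195 mm from the hinge axis along the lid and 50 mm out from the hinge plane (122 mm above the bench when shut). x lies in the roof from free edge to hinge, y along the hinge axis, z out of the roof. The roof is bare and flat from 150 to 230 mm from the hinge, over 180 mm to either side.
- vent_left (a joint): opening of the left vent shutter, m: 0 = closed (stop), 0.040 = fully open; starts 0.015 to 0.040. Opens along the propagator's +y (to the lid's left end); closed by pushing its ridge to -y, towards the middle of the lid; about 1.5 N moves it and it stays where left
- vent_left_ridge (a point): middle of the top of the left shutter's ridge, 117 mm from the hinge axis, 75 mm + joint value left of the lid's middle. Green plate 58 (x) x 52 (y) x 3 mm between white guides 5.5 mm high; ridge 44 mm along x, 14 mm above the plate, steep outer face 4 mm outwards of this point, inner side slopes (9 mm). Lid shut: ridge top 139.5 mm above the bench, plate top 125.5, roof 122.
- vent_right (a joint): opening of the right vent shutter in m, as the left but mirrored: it opens along the propagator's -y and is closed by pushing it to +y, towards the middle of the lid; 0 = fully closed, starts 0.015 to 0.040
- vent_right_ridge (a point): middle of the top of the right shutter's finger ridge, made as the left one; 117 mm from the hinge axis and 75 mm + joint value to the right of the lid's middle
- pot_near: small black plant pot with a seedling, loose, 66 mm across, 56 mm high, standing in the left half of the propagator (seedling to about 90 mm above the bench); origin: centre of its underside; to be left alone
- pot_far: the same kind of pot, behind the first, nearer the hinge; to be left alone
- beaker: glass beaker, 72 mm across, 95 mm high, loose on the bench; origin: centre of its underside; to be left alone
- tape: yellow roll of tape, 110 mm across, 25 mm high, lying flat; origin: centre of its underside; to be left alone
- marker: black marker pen, 115 x 12 x 12 mm, lying along its x; origin: centre of its underside; to be left alone
- cap: red ring-shaped cap, 34 mm across, 14 mm high; origin: centre of its underside; to be left alone
- secateurs: secateurs with red handles, about 165 x 50 x 17 mm, lying along its x, on the bench; origin: under the pivot; to be left alone
- lid_edge (a point): middle of the upper edge of the lid's white rim at its free edge, 250 mm from the hinge axis (6 mm above the hinge plane); axes as lid_push. The lid is a shallow clear plastic shell, 250 x 390 (along the hinge) x 50 mm, roof 4 mm thick from 20 to 234 mm from the hinge; a white finger lip sticks out 16 mm at this point

How it is judged:
At the end, for the whole second after the job is handed in: the lid is down on the base (within 0.025 rad, 6 mm at its free edge) and both vent shutters are closed (within 3 mm of their stops), all at rest (value of joint lid below 0.025 rad and value of joint each of vent_left, vent_right below 0.003 m and velocity of joint lid between -0.05 and 0.05 rad/s); the robot touches nothing.
It fails at once if the lid is swung further open, beyond 1.3 rad (it starts at 1.2 at most) (value of joint lid above 1.3 rad).
It fails at once if the lid is slammed (it turns shut faster than 2 rad/s) (velocity of joint lid below -2 rad/s).
It fails at once if the lid is gripped or lifted: the fingers press on its inside or underside with over 1 N (contact force between the fingers and inside_roof_front above 1 N or contact force between the fingers and inside_roof_back above 1 N or contact force between the fingers and inside_front above 1 N or contact force between the fingers and inside_left above 1 N or contact force between the fingers and inside_right above 1 N or contact force between the fingers and under_front_rim above 1 N or contact force between the fingers and under_left_rim above 1 N or contact force between the fingers and under_right_rim above 1 N or contact force between the fingers and under_lip above 1 N).
It fails at once if a shutter's ridge is pinched or pushed back: the fingers press on its inner slope with over 4 N (contact force between the fingers and vent_left_slope above 4 N or contact force between the fingers and vent_right_slope above 4 N).
It fails at once if a pot or another thing on the bench is lifted, carried or pushed by more than 15 mm, or a pot or the beaker is tipped by more than 0.35 rad (distance of any of pot_near, pot_far, beaker, tape, marker, cap, secateurs from where it was at the start of the episode above 0.015 m or angle between any of pot_near, pot_far, beaker's own z axis and vertical above 0.35 rad).
It also fails if it takes over 58 s, if anything falls off the work surface, if the arm or the gripper's body presses on something with over 40 N, if the wrist force passes 120 N, or if a joint passes its speed limit or range.

## Working session

There is one attempt and no reset: what is moved stays moved. The work goes in short steps, Python scripts to look and compute and a tool call to move; the robot and the scene stay as the last step left them, time stands still between calls to the robot, and variables do not carry over. Pictures are saved under pics/ and viewed, at most 10 in all, crops included, and the job is handed in when it is done.

Besides the shell and the picture viewer there is one more tool, called as name(argument=value, ...) on one line, values as JSON. carry_out: Moves the arm, as the interface text tells. Its arguments: {"type":"object","properties":{"deltas":{"type":"array","items":{"type":"object","properties":{"hand":{"type":"number"},"dp":{"type":"array","items":{"type":"number","minimum":-1,"maximum":1}},"spin":{"type":"number","minimum":-1,"maximum":1}}}},"force":{"type":"number"}},"required":["deltas"]}

```bash
mkdir -p pics; python3 - <<'E'
from bench import *
import cv2
for n in ("scene","top"):
    im=camera(n); cv2.imwrite(f"pics/{n}0.png",im[:,:,::-1]); c=get_calibration(n); print(n,c)
s=read_state(); print(s)
print(get_calibration("wrist"))
E
```

```text
scene {'fx': 581.3902200811405, 'fy': 581.3902200811405, 'cx': 311.8303437900398, 'cy': 237.80113349001624, 'R': array([[-0.88735792, -0.46102901, -0.0069413 ],
       [-0.43704032,  0.8457931 , -0.30598984],
       [ 0.14694109, -0.26848888, -0.95200947]]), 't': array([0.47875865, 0.25292485, 1.12175993])}
top {'fx': 464.3888609409958, 'fy': 464.3888609409958, 'cx': 321.78410834096337, 'cy': 234.60261693917641, 'R': array([[-0.02342751, -0.99966731,  0.01078951],
       [-0.98939668,  0.02163673, -0.14361774],
       [ 0.14333651, -0.01403971, -0.98957442]]), 't': array([0.01688707, 0.53720386, 0.96526414])}
{'time': 0.1, 'joint_positions': array([ 1.15940213,  0.33279975, -0.06470084,  1.46084333,  0.02160593,
        1.34993475, -0.08848445]), 'joint_vel': array([-0.00078089, -0.0004943 , -0.00067525, -0.00312758,  0.0007408 ,
       -0.00035178,  0.00058999]), 'joint_torque': array([ 2.23890063e-03, -6.24541497e+01,  2.53091881e-02, -3.90714061e+01,
       -6.12677657e-02,  3.66057095e-02,  1.48542853e-05]), 'ee_pos': array([ 0.23678139, -0.57802994,  0.22184578]), 'eef_rot': array([ 9.81160577e-01,  1.93192924e-01, -1.56287603e-04, -6.25527584e-04]), 'ft_force': array([-0.69747542,  0.44662397, -0.35853027]), 'torque': array([ 0.02507248, -0.0161416 ,  0.01720867]), 'grip_force': 0.0, 'width': 0.08712093703516861}
{'fx': 371.64829954431775, 'fy': 371.64829954431775, 'cx': 322.8595550755434, 'cy': 245.2619752128583, 'mount': array([[ 7.65426761e-05, -9.68222174e-01, -2.50091617e-01,
         6.64727328e-02],
       [ 9.99999750e-01,  2.50018646e-04, -6.61881201e-04,
         9.18214254e-04],
       [ 7.03375623e-04, -2.50091503e-01,  9.68221950e-01,
        -1.62585635e-01],
       [ 0.00000000e+00,  0.00000000e+00,  0.00000000e+00,
         1.00000000e+00]])}
```

View pics/scene0.png

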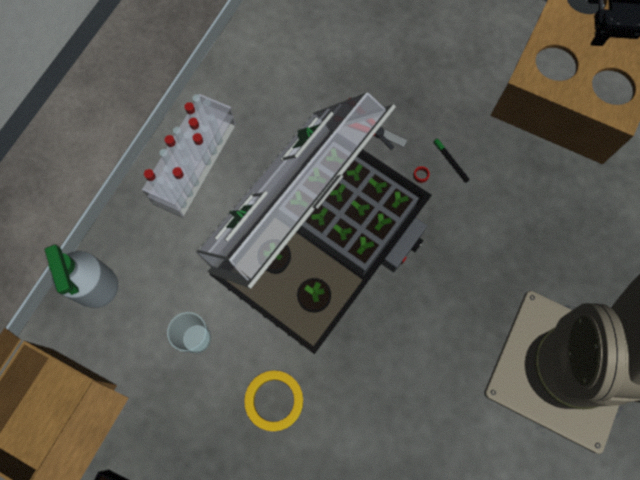

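View pics/top0.png

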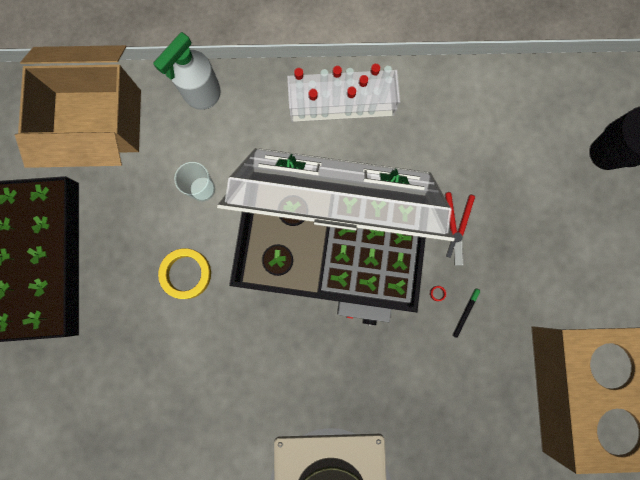

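The scene shows the lid about 1 rad open, with both green shutters open on the roof. In the top view the base's front corners are near (231,285) and (417,310), and the lid's white rim runs (219,207) to (453,238). I'll zoom in for sharper corners.

```bash
python3 - <<'E'
import cv2
t=cv2.imread("pics/top0.png")[140:330,210:463]
cv2.imwrite("pics/topz.png",cv2.resize(t,None,fx=3.15,fy=3.15,interpolation=cv2.INTER_CUBIC))
t=cv2.imread("pics/scene0.png")[80:360,190:440]
cv2.imwrite("pics/scenez.png",cv2.resize(t,None,fx=2.14,fy=2.14,interpolation=cv2.INTER_CUBIC))
E
```

```text
(no output)
```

View pics/topz.png

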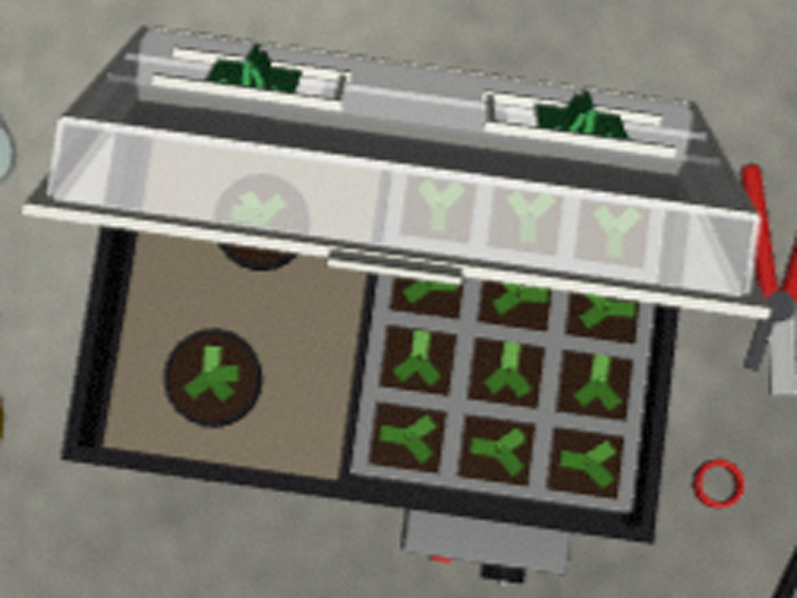

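View pics/scenez.png

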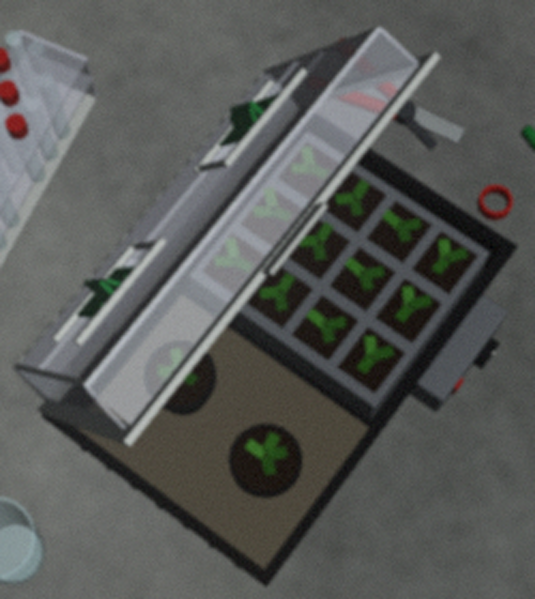

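The zoomed crops give these full-frame pixels:

| Point | Top | Scene |
|---|---|---|
| Base front-left corner | (229.7,285.7) | (314.8,352.4) |
| Base front-right corner | (417.3,312.4) | (431.1,195.0) |
| Rim left end | (217.3,206.0) | (249.8,286.5) |
| Rim right end | (454.4,239.7) | (394.2,106.2) |

Next I'll triangulate them.

```bash
cat > h.py <<'E'
from bench import *
import numpy as np, cv2
def ray(n,p):
    c=get_calibration(n); R,t=np.array(c["R"]),np.array(c["t"])
    d=R.T@[(p[0]-c["cx"])/c["fx"],(p[1]-c["cy"])/c["fy"],1]; return -R.T@t,d/np.linalg.norm(d)
def onz(n,p,z):
    o,d=ray(n,p); return o+d*(z-o[2])/d[2]
def tri(pt,ps):
    A=[];b=[]
    for n,p in(("top",pt),("scene",ps)):
        o,d=ray(n,p);M=np.eye(3)-np.outer(d,d);A.append(M);b.append(M@o)
    x=np.linalg.lstsq(np.vstack(A),np.hstack(b),rcond=None)[0]
    return x,max(np.linalg.norm(A[i]@x-b[i]) for i in (0,1))
E
python3 - <<'E'
from h import *
np.set_printoptions(precision=4,suppress=True)
P={"FL":((229.7,285.7),(314.8,352.4)),"FR":((417.3,312.4),(431.1,195.0)),"RL":((217.3,206.),(249.8,286.5)),"RR":((454.4,239.7),(394.2,106.2))}
X={k:tri(*v) for k,v in P.items()}
for k in X: print(k,*X[k])
fl=(onz("top",P["FL"][0],.07)+onz("scene",P["FL"][1],.07))/2; fr=(onz("top",P["FR"][0],.07)+onz("scene",P["FR"][1],.07))/2
print(fl,fr,np.linalg.norm(fl-fr), np.linalg.norm(X["RL"][0]-X["RR"][0]))
r=X["RL"][0]-X["RR"][0]
for v in(fl-fr,r): print("yaw",np.arctan2(-v[0],v[1]))
v=fl-fr+r; yaw=np.arctan2(-v[0],v[1]); ex=np.array([np.cos(yaw),np.sin(yaw),0]);ey=np.array([-ex[1],ex[0],0])
O=(fl+fr)/2+ex*.126; O[2]=0; print("origin",O,"yaw",yaw)
H=O+ex*.126; H[2]=.072
m=(X["RL"][0]+X["RR"][0])/2-H; a=-m@ex; z=m[2]; print("rim mid: y off",m@ey,"r",np.hypot(a,z),"theta",np.arctan2(z,a)-np.arctan2(.006,.25))
E
```

```text
FL [0.4307 0.197  0.0697] 0.00020774059267236156
FR [ 0.3673 -0.1884  0.0623] 0.00015363189686756724
RL [0.5515 0.1773 0.2886] 0.0004924016571997036
RR [ 0.4893 -0.2097  0.2776] 0.0003204558742877728
[0.4307 0.197  0.07  ] [ 0.3674 -0.1858  0.07  ] 0.38798132167263505 0.3921286219104383
yaw -0.16387871591556494
yaw -0.15945571172203507
origin [ 0.5234 -0.0147  0.    ] yaw -0.1616558922868652
rim mid: y off -0.0020304324597857984 r 0.24726631087314374 theta 0.999326668361587
```

The measurements agree with each other: yaw is −0.162, the origin is (0.523, −0.015) and theta is about 1.0. First I'll raise the arm, then travel above the lid with the fingers closed.

carry_out(deltas=[{"hand": 0, "dp": [0, 0, -0.2], "spin": 0}, {"hand": 0, "dp": [0, 0, -0.4], "spin": 0}, {"hand": 0, "dp": [0, 0, -0.6], "spin": 0}, {"hand": 0, "dp": [0, 0, -0.72], "spin": 0}, {"hand": 0, "dp": [0.16, -0.11, -0.72], "spin": 0}, {"hand": 0, "dp": [0.32, -0.22, -0.72], "spin": 0}, {"hand": 0, "dp": [0.48, -0.33, -0.72], "spin": 0}, {"hand": 0, "dp": [0.64, -0.44, -0.72], "spin": 0}, {"hand": 0, "dp": [0.72, -0.5, -0.72], "spin": 0}, {"hand": 0, "dp": [0.72, -0.5, -0.72], "spin": 0}])

```text
time: 1.1
ee_pos: [0.3588, -0.3907, 0.4029]
eef_rot: [0.981, 0.197, 0.001, -0.0]
ft_force: [0.5, -0.5, -0.2]
width: 0.0151
grip_force: 0.0
```

carry_out(deltas=[{"hand": 0, "dp": [0.16, -0.11, 0], "spin": 0}, {"hand": 0, "dp": [0.32, -0.22, 0], "spin": 0}, {"hand": 0, "dp": [0.48, -0.33, 0], "spin": 0}, {"hand": 0, "dp": [0.64, -0.44, 0], "spin": 0}, {"hand": 0, "dp": [0.72, -0.5, 0], "spin": 0}, {"hand": 0, "dp": [0.72, -0.5, 0], "spin": 0}, {"hand": 0, "dp": [0.72, -0.5, 0], "spin": 0}, {"hand": 0, "dp": [0.72, -0.5, 0], "spin": 0}])

```text
time: 1.9
ee_pos: [0.4746, -0.2124, 0.4023]
eef_rot: [0.981, 0.192, -0.0, 0.0]
ft_force: [-0.8, 0.2, -0.8]
width: 0.0003
grip_force: 0.0
```

carry_out(deltas=[{"hand": 0, "dp": [0.16, -0.11, 0], "spin": 0.035}, {"hand": 0, "dp": [0.32, -0.22, 0], "spin": 0.07}, {"hand": 0, "dp": [0.48, -0.33, 0], "spin": 0.105}, {"hand": 0, "dp": [0.64, -0.44, 0], "spin": 0.14}, {"hand": 0, "dp": [0.72, -0.5, 0], "spin": 0.175}, {"hand": 0, "dp": [0.72, -0.5, 0], "spin": 0.175}, {"hand": 0, "dp": [0.72, -0.5, 0], "spin": 0.175}, {"hand": 0, "dp": [0.72, -0.5, 0], "spin": 0.175}, {"hand": 0, "dp": [0.72, -0.5, 0], "spin": 0.175}])

```text
time: 2.8
ee_pos: [0.5942, -0.0286, 0.4028]
eef_rot: [0.997, -0.081, 0.0, 0.0]
ft_force: [0.9, 0.4, -0.5]
width: 0.0004
grip_force: 0.0
```

```bash
cat >> h.py <<'E'
from scipy.spatial.transform import Rotation as Ro
YAW=-0.1617; O=np.array([.5234,-.0147,0]); EX=np.array([np.cos(YAW),np.sin(YAW),0]); B=np.stack([EX,[-EX[1],EX[0],0],[0,0,1]],1)
def here():
    s=read_state(); R=Ro.from_quat(s["eef_rot"]).as_matrix()
    return s,R,B.T@(s["ee_pos"]-O)
def dp(p,R,cur): return R.T@(B@(np.array(p)-cur))/.25
np.set_printoptions(precision=3,suppress=True)
E
python3 - <<'E'
from h import *
s,R,p=here(); print(s["time"],s["joint_positions"],s["width"],"prop",p,"yawtool",np.arctan2(R[1,0],R[0,0]),s["ft_force"])
th0=1.0
print("pre",dp([.072,0,.300],R,p))
for th in np.linspace(1.0,0,11):
    print(round(th,2),dp([.126-.195*np.cos(th)+.05*np.sin(th)+.0095,0,.072+.195*np.sin(th)+.05*np.cos(th)],R,p))
E
```

```text
2.8 [ 0.344  0.279 -0.497  1.183  0.134  1.71  -1.852] 0.0004193226037649254 prop [ 0.072 -0.002  0.403] yawtool -0.163123018448826 [ 0.866  0.402 -0.501]
pre [-0.001 -0.01   0.411]
1.0 [ 0.    -0.01   0.559]
0.9 [-0.075 -0.01   0.588]
0.8 [-0.147 -0.01   0.624]
0.7 [-0.215 -0.009  0.668]
0.6 [-0.278 -0.009  0.718]
0.5 [-0.335 -0.009  0.774]
0.4 [-0.387 -0.009  0.835]
0.3 [-0.433 -0.009  0.901]
0.2 [-0.472 -0.009  0.972]
0.1 [-0.503 -0.009  1.046]
0.0 [-0.527 -0.009  1.123]
```

carry_out(deltas=[{"hand": 0, "dp": [0, -0.01, 0.15], "spin": 0}, {"hand": 0, "dp": [0, -0.01, 0.3], "spin": 0}, {"hand": 0, "dp": [0, -0.01, 0.42], "spin": 0}, {"hand": 0, "dp": [0, -0.01, 0.47], "spin": 0}, {"hand": 0, "dp": [0, -0.01, 0.52], "spin": 0}, {"hand": 0, "dp": [0, -0.01, 0.56], "spin": 0}, {"hand": 0, "dp": [-0.04, -0.01, 0.575], "spin": 0}, {"hand": 0, "dp": [-0.075, -0.01, 0.59], "spin": 0}, {"hand": 0, "dp": [-0.11, -0.01, 0.607], "spin": 0}, {"hand": 0, "dp": [-0.147, -0.01, 0.625], "spin": 0}])

```text
time: 3.8
ee_pos: [0.5585, -0.0182, 0.2467]
eef_rot: [0.997, -0.08, 0.001, 0.0]
ft_force: [1.4, -0.9, -0.1]
width: 0.0006
grip_force: 0.7
```

```bash
python3 - <<'E'
from h import *
s,R,p=here(); print(s["time"],"prop",p,B.T@s["ft_force"])
im=camera("top"); cv2.imwrite("pics/top1.png",im[100:330,170:490,::-1].repeat(2,0).repeat(2,1))
for th in np.arange(.75,-.01,-.05):
    print(round(th,2),dp([.126-.195*np.cos(th)+.05*np.sin(th)+.0095,0,.072+.195*np.sin(th)+.05*np.cos(th)],R,p))
E
```

```text
3.8 prop [0.035 0.002 0.247] [ 1.507 -0.689 -0.073]
0.75 [-0.033  0.009  0.021]
0.7 [-0.066  0.009  0.043]
0.65 [-0.099  0.009  0.067]
0.6 [-0.13   0.009  0.093]
0.55 [-0.159  0.009  0.12 ]
0.5 [-0.188  0.009  0.149]
0.45 [-0.214  0.009  0.179]
0.4 [-0.24   0.009  0.21 ]
0.35 [-0.263  0.009  0.243]
0.3 [-0.285  0.009  0.277]
0.25 [-0.305  0.009  0.312]
0.2 [-0.324  0.009  0.347]
0.15 [-0.341  0.009  0.384]
0.1 [-0.355  0.009  0.421]
0.05 [-0.368  0.009  0.459]
-0.0 [-0.379  0.008  0.498]
```

View pics/top1.png

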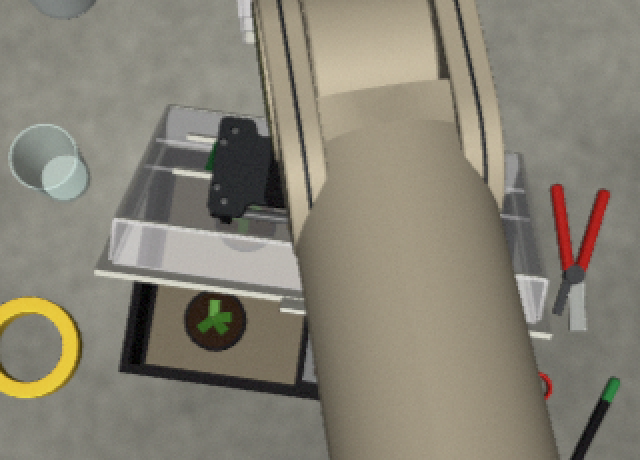

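The lid is following the fingertip: its rim's left end has moved from row 206 to row 236. I'll continue the arc.

carry_out(deltas=[{"hand": 0, "dp": [-0.033, 0.009, 0.021], "spin": 0}, {"hand": 0, "dp": [-0.066, 0.009, 0.043], "spin": 0}, {"hand": 0, "dp": [-0.099, 0.009, 0.067], "spin": 0}, {"hand": 0, "dp": [-0.13, 0.009, 0.093], "spin": 0}, {"hand": 0, "dp": [-0.159, 0.009, 0.12], "spin": 0}, {"hand": 0, "dp": [-0.188, 0.009, 0.149], "spin": 0}, {"hand": 0, "dp": [-0.214, 0.009, 0.179], "spin": 0}, {"hand": 0, "dp": [-0.24, 0.009, 0.21], "spin": 0}, {"hand": 0, "dp": [-0.263, 0.009, 0.243], "spin": 0}, {"hand": 0, "dp": [-0.285, 0.009, 0.277], "spin": 0}, {"hand": 0, "dp": [-0.305, 0.009, 0.312], "spin": 0}, {"hand": 0, "dp": [-0.324, 0.009, 0.347], "spin": 0}, {"hand": 0, "dp": [-0.341, 0.009, 0.384], "spin": 0}, {"hand": 0, "dp": [-0.355, 0.009, 0.421], "spin": 0}, {"hand": 0, "dp": [-0.365, 0.009, 0.445], "spin": 0}, {"hand": 0, "dp": [-0.37, 0.009, 0.465], "spin": 0}, {"hand": 0, "dp": [-0.375, 0.009, 0.48], "spin": 0}, {"hand": 0, "dp": [-0.379, 0.009, 0.49], "spin": 0}])

```text
time: 5.65
ee_pos: [0.4648, -0.0054, 0.1236]
eef_rot: [0.997, -0.08, 0.0, 0.0]
ft_force: [0.3, -0.0, -0.5]
width: 0.0005
grip_force: 0.3
```

carry_out(deltas=[{"hand": 0, "dp": [0, 0, 0.006], "spin": 0}, {"hand": 0, "dp": [0, 0, 0.01], "spin": 0}, {"hand": 0, "dp": [0, 0, 0.014], "spin": 0}, {"hand": 0, "dp": [0, 0, 0.014], "spin": 0}])

```text
time: 6.05
ee_pos: [0.4648, -0.0053, 0.1222]
eef_rot: [0.997, -0.08, 0.0, 0.0]
ft_force: [-12.4, -0.2, 24.9]
width: 0.0003
grip_force: 12.5
```

The push met 25 N at z = 0.122, so the lid is shut. I'll back off and look with the wrist camera.

carry_out(deltas=[{"hand": 0, "dp": [0, 0, -0.2], "spin": 0}, {"hand": 0, "dp": [0, 0, -0.4], "spin": 0}, {"hand": 0, "dp": [0, 0, -0.6], "spin": 0}, {"hand": 0, "dp": [0, 0, -0.8], "spin": 0}, {"hand": 0, "dp": [0, 0, -0.8], "spin": 0}, {"hand": 0, "dp": [0, 0, -0.8], "spin": 0}])

```text
time: 6.65
ee_pos: [0.4653, -0.0053, 0.3212]
eef_rot: [0.997, -0.08, 0.001, 0.0]
ft_force: [-0.6, -1.1, -1.0]
width: 0.0005
grip_force: 0.0
```

```bash
python3 - <<'E'
from h import *
s,R,p=here(); print(s["time"],"prop",p,s["ft_force"])
np.savez("w.npz",R=R,e=s["ee_pos"])
cv2.imwrite("pics/w2.png",camera("wrist")[:,:,::-1]); cv2.imwrite("pics/top2.png",camera("top")[:,:,::-1])
E
```

```text
6.65 prop [-0.059 -0.     0.321] [-0.589 -1.141 -0.982]
```

View pics/w2.png

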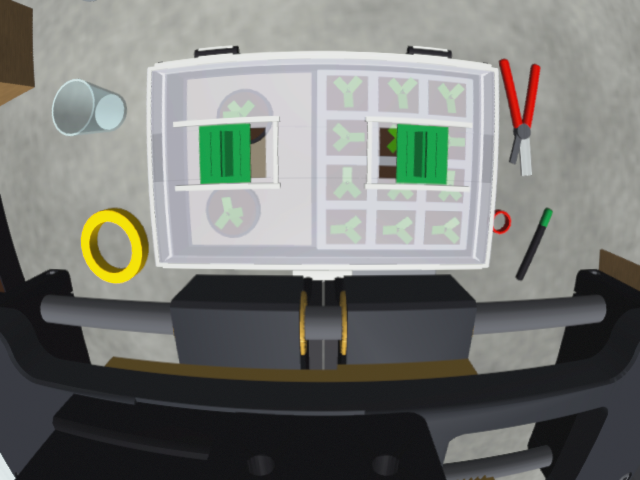

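The wrist view shows the lid shut with both shutters partly open. The left green plate spans columns 199–250 with its ridge at about 227, and the right spans 397–448 with its ridge at about 421. I'll measure both plates from a green mask.

```bash
python3 - <<'E'
from h import *
d=np.load("w.npz"); R,e=d["R"],d["e"]; c=get_calibration("wrist"); M=c["mount"]
im=cv2.imread("pics/w2.png"); hsv=cv2.cvtColor(im,cv2.COLOR_BGR2HSV)
m=cv2.inRange(hsv,(45,180,60),(85,255,255)); m=cv2.morphologyEx(m,cv2.MORPH_OPEN,np.ones((5,5),np.uint8)); m=cv2.morphologyEx(m,cv2.MORPH_CLOSE,np.ones((15,15),np.uint8))
def pt(u,v,z):
    a=np.array([u-c["cx"],v-c["cy"]]); r=np.linalg.norm(a); t=r/c["fx"]
    k=np.array([*(a/r*np.sin(t)),np.cos(t)]); o=e+R@M[:3,3]; k=R@M[:3,:3]@k
    return B.T@(o+k*(z-o[2])/k[2]-O)
for q in cv2.findContours(m,cv2.RETR_EXTERNAL,cv2.CHAIN_APPROX_NONE)[0]:
    if cv2.contourArea(q)<1500: continue
    x,y,w,h=cv2.boundingRect(q)
    print((x,y,w,h),"plate y:",pt(x,y+h/2,.1255)[1],pt(x+w,y+h/2,.1255)[1],"x:",pt(x+w/2,y,.1255)[0],pt(x+w/2,y+h,.1255)[0])
for u,v in((149,266),(491,266),(161,68),(497,68)): print("rim",pt(u,v,.08))
print("ridge",pt(227.5,154,.1395),pt(420.5,154,.1395))
E
```

```text
(389, 125, 58, 58) plate y: -0.06526633574493225 -0.12444621087468982 x: 0.03671236861518365 -0.020556119602805928
(200, 125, 50, 58) plate y: 0.12019432410771809 0.06899778048364705 x: 0.0367370651380719 -0.02061354842635136
rim [-0.122  0.213  0.08 ]
rim [-0.122 -0.208  0.08 ]
rim [0.114 0.184 0.08 ]
rim [ 0.117 -0.203  0.08 ]
ridge [0.008 0.088 0.14 ] [ 0.008 -0.093  0.14 ]
```

```bash
python3 - <<'E'
from h import *
s,R,p=here()
for q in ([.009,.135,.321],[.009,.135,.131],[.009,.105,.131],[.009,.094,.131]): print(q,dp(q,R,p))
E
```

```text
[0.009, 0.135, 0.321] [ 0.276 -0.541 -0.008]
[0.009, 0.135, 0.131] [ 0.277 -0.541  0.752]
[0.009, 0.105, 0.131] [ 0.277 -0.421  0.752]
[0.009, 0.094, 0.131] [ 0.277 -0.377  0.752]
```

carry_out(deltas=[{"hand": 0, "dp": [0.1, -0.18, 0], "spin": 0}, {"hand": 0, "dp": [0.19, -0.36, 0], "spin": 0}, {"hand": 0, "dp": [0.277, -0.541, 0], "spin": 0}, {"hand": 0, "dp": [0.277, -0.541, 0.18], "spin": 0}, {"hand": 0, "dp": [0.277, -0.541, 0.36], "spin": 0}, {"hand": 0, "dp": [0.277, -0.541, 0.54], "spin": 0}, {"hand": 0, "dp": [0.277, -0.541, 0.66], "spin": 0}, {"hand": 0, "dp": [0.277, -0.541, 0.72], "spin": 0}, {"hand": 0, "dp": [0.277, -0.541, 0.75], "spin": 0}, {"hand": 0, "dp": [0.277, -0.541, 0.75], "spin": 0}])

```text
time: 7.75
ee_pos: [0.5547, 0.1171, 0.1325]
eef_rot: [0.997, -0.08, -0.0, 0.0]
ft_force: [-0.1, 0.2, -0.2]
width: 0.0003
grip_force: 0.0
```

carry_out(deltas=[{"hand": 0, "dp": [0, 0.02, 0], "spin": 0}, {"hand": 0, "dp": [0, 0.04, 0], "spin": 0}, {"hand": 0, "dp": [0, 0.06, 0], "spin": 0}, {"hand": 0, "dp": [0, 0.08, 0], "spin": 0}, {"hand": 0, "dp": [0, 0.1, 0], "spin": 0}, {"hand": 0, "dp": [0, 0.12, 0], "spin": 0}, {"hand": 0, "dp": [0, 0.132, 0], "spin": 0}, {"hand": 0, "dp": [0, 0.144, 0], "spin": 0}, {"hand": 0, "dp": [0, 0.144, 0], "spin": 0}])

```text
time: 8.65
ee_pos: [0.549, 0.0811, 0.1328]
eef_rot: [0.997, -0.081, -0.0, 0.0]
ft_force: [0.2, -0.1, 0.0]
width: 0.0002
grip_force: 0.0
```

```bash
python3 - <<'E'
from h import *
s,R,p=here(); print(s["time"],p,B.T@s["ft_force"])
E
```

```text
8.65 [0.01  0.099 0.133] [ 0.209 -0.041  0.019]
```

carry_out(deltas=[{"hand": 0, "dp": [0, 0.008, 0], "spin": 0}, {"hand": 0, "dp": [0, 0.016, 0], "spin": 0}, {"hand": 0, "dp": [0, 0.02, 0], "spin": 0}])

```text
time: 8.95
ee_pos: [0.5481, 0.0766, 0.1327]
eef_rot: [0.997, -0.08, -0.0, 0.0]
ft_force: [0.3, 0.5, 0.2]
width: 0.0006
grip_force: 0.8
```

carry_out(deltas=[{"hand": 0, "dp": [0, 0.004, 0], "spin": 0}, {"hand": 0, "dp": [0, 0.008, 0], "spin": 0}, {"hand": 0, "dp": [0, 0.008, 0], "spin": 0}])

```text
time: 9.25
ee_pos: [0.5478, 0.0744, 0.1327]
eef_rot: [0.997, -0.08, -0.0, 0.0]
ft_force: [-0.2, 1.0, 0.3]
width: 0.0005
grip_force: 0.4
```

```bash
python3 - <<'E'
from h import *
s,R,p=here(); print(s["time"],p,B.T@s["ft_force"])
E
```

```text
9.25 [0.01  0.092 0.133] [-0.392  0.971  0.321]
```

carry_out(deltas=[{"hand": 0, "dp": [0, 0.004, 0], "spin": 0}, {"hand": 0, "dp": [0, 0.008, 0], "spin": 0}, {"hand": 0, "dp": [0, 0.008, 0], "spin": 0}])

```text
time: 9.55
ee_pos: [0.5475, 0.0725, 0.1328]
eef_rot: [0.997, -0.08, -0.0, 0.0]
ft_force: [0.9, 1.2, -0.4]
width: 0.0006
grip_force: 0.4
```

carry_out(deltas=[{"hand": 0, "dp": [0, 0.004, 0], "spin": 0}, {"hand": 0, "dp": [0, 0.008, 0], "spin": 0}, {"hand": 0, "dp": [0, 0.008, 0], "spin": 0}])

```text
time: 9.85
ee_pos: [0.5473, 0.0714, 0.1328]
eef_rot: [0.997, -0.08, 0.0, -0.0]
ft_force: [0.9, 4.4, -1.2]
width: 0.0001
grip_force: 2.3
```

```bash
python3 - <<'E'
from h import *
s,R,p=here(); print(s["time"],p,B.T@s["ft_force"])
np.savez("w.npz",R=R,e=s["ee_pos"])
cv2.imwrite("pics/w3.png",camera("wrist")[:,:,::-1])
E
```

```text
9.85 [0.01  0.089 0.133] [ 0.216  4.528 -1.176]
```

View pics/w3.png

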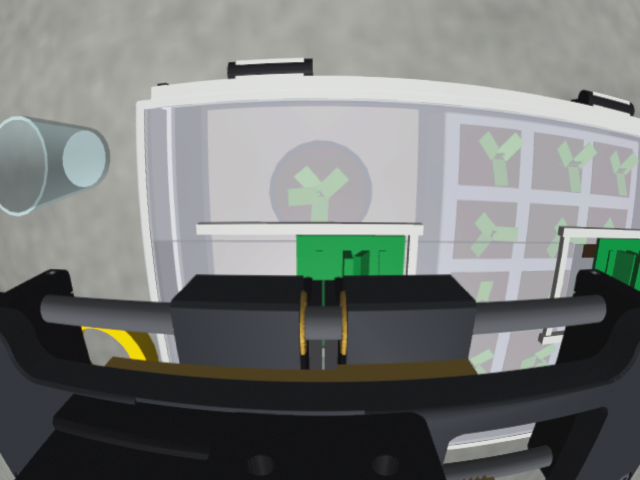

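The left plate's edge at column 405 is nearly against its end stop at 408, and the force is rising. I'll give it one firm nudge, back off, lift, and cross to the right shutter.

carry_out(deltas=[{"hand": 0, "dp": [0, 0.005, 0], "spin": 0}, {"hand": 0, "dp": [0, 0.008, 0], "spin": 0}, {"hand": 0, "dp": [0, 0.008, 0], "spin": 0}])

```text
time: 10.2
ee_pos: [0.5472, 0.0712, 0.1329]
eef_rot: [0.997, -0.079, 0.001, -0.002]
ft_force: [5.0, 9.7, -4.0]
width: 0.0009
grip_force: 5.4
```

carry_out(deltas=[{"hand": 0, "dp": [0, -0.04, 0], "spin": 0}, {"hand": 0, "dp": [0, -0.06, -0.04], "spin": 0}, {"hand": 0, "dp": [0, -0.06, -0.2], "spin": 0}, {"hand": 0, "dp": [0, -0.06, -0.32], "spin": 0}, {"hand": 0, "dp": [0, 0.14, -0.32], "spin": 0}, {"hand": 0, "dp": [0, 0.34, -0.32], "spin": 0}, {"hand": 0, "dp": [0, 0.54, -0.32], "spin": 0}, {"hand": 0, "dp": [0, 0.74, -0.32], "spin": 0}, {"hand": 0, "dp": [0, 0.92, -0.32], "spin": 0}, {"hand": 0, "dp": [0, 0.92, -0.32], "spin": 0}, {"hand": 0, "dp": [0, 0.92, -0.32], "spin": 0}])

```text
time: 11.3
ee_pos: [0.5098, -0.1594, 0.2134]
eef_rot: [0.997, -0.082, 0.0, 0.0]
ft_force: [-0.1, 1.9, 0.2]
width: 0.0002
grip_force: 0.0
```

```bash
python3 - <<'E'
from h import *
s,R,p=here(); print(s["time"],p,B.T@s["ft_force"],s["joint_positions"])
for q in ([.009,-.135,.132],[.009,-.1,.132],[.009,-.089,.132]): print(q,dp(q,R,p))
E
```

```text
11.3 [ 0.01  -0.145  0.213] [-0.436  1.82   0.241] [ 0.636  0.17  -0.464  1.695  0.079  1.295 -1.579]
[0.009, -0.135, 0.132] [-0.004 -0.04   0.326]
[0.009, -0.1, 0.132] [-0.004 -0.18   0.326]
[0.009, -0.089, 0.132] [-0.004 -0.224  0.326]
```

carry_out(deltas=[{"hand": 0, "dp": [0, -0.02, 0.1], "spin": 0}, {"hand": 0, "dp": [0, -0.04, 0.2], "spin": 0}, {"hand": 0, "dp": [0, -0.04, 0.28], "spin": 0}, {"hand": 0, "dp": [0, -0.04, 0.322], "spin": 0}, {"hand": 0, "dp": [0, -0.04, 0.322], "spin": 0}, {"hand": 0, "dp": [0, -0.06, 0.322], "spin": 0}, {"hand": 0, "dp": [0, -0.08, 0.322], "spin": 0}, {"hand": 0, "dp": [0, -0.1, 0.322], "spin": 0}, {"hand": 0, "dp": [0, -0.12, 0.322], "spin": 0}, {"hand": 0, "dp": [0, -0.14, 0.322], "spin": 0}, {"hand": 0, "dp": [0, -0.16, 0.322], "spin": 0}, {"hand": 0, "dp": [0, -0.175, 0.322], "spin": 0}, {"hand": 0, "dp": [0, -0.19, 0.322], "spin": 0}, {"hand": 0, "dp": [0, -0.2, 0.322], "spin": 0}, {"hand": 0, "dp": [0, -0.208, 0.322], "spin": 0}, {"hand": 0, "dp": [0, -0.208, 0.322], "spin": 0}])

```text
time: 12.9
ee_pos: [0.5184, -0.1066, 0.1323]
eef_rot: [0.997, -0.08, -0.0, -0.0]
ft_force: [0.2, -0.3, 0.6]
width: 0.0003
grip_force: 0.0
```

carry_out(deltas=[{"hand": 0, "dp": [0, -0.004, 0], "spin": 0}, {"hand": 0, "dp": [0, -0.008, 0], "spin": 0}, {"hand": 0, "dp": [0, -0.008, 0], "spin": 0}])

```text
time: 13.2
ee_pos: [0.5186, -0.105, 0.1322]
eef_rot: [0.997, -0.08, -0.0, 0.0]
ft_force: [0.4, -0.8, 0.1]
width: -0.0001
grip_force: 0.5
```

carry_out(deltas=[{"hand": 0, "dp": [0, -0.004, 0], "spin": 0}, {"hand": 0, "dp": [0, -0.008, 0], "spin": 0}, {"hand": 0, "dp": [0, -0.008, 0], "spin": 0}])

```text
time: 13.5
ee_pos: [0.519, -0.1029, 0.1322]
eef_rot: [0.997, -0.08, -0.0, -0.0]
ft_force: [0.1, -1.3, -0.9]
width: 0.0006
grip_force: 0.4
```

```bash
python3 - <<'E'
from h import *
s,R,p=here(); print(s["time"],p,B.T@s["ft_force"])
E
```

```text
13.5 [ 0.01  -0.088  0.132] [ 0.341 -1.292 -0.919]
```

carry_out(deltas=[{"hand": 0, "dp": [0, -0.004, 0], "spin": 0}, {"hand": 0, "dp": [0, -0.008, 0], "spin": 0}, {"hand": 0, "dp": [0, -0.008, 0], "spin": 0}])

```text
time: 13.8
ee_pos: [0.519, -0.1024, 0.1322]
eef_rot: [0.997, -0.081, -0.0, 0.001]
ft_force: [-1.2, -4.6, -0.2]
width: 0.0002
grip_force: 2.9
```

carry_out(deltas=[{"hand": 0, "dp": [0, -0.004, 0], "spin": 0}, {"hand": 0, "dp": [0, -0.008, 0], "spin": 0}, {"hand": 0, "dp": [0, -0.008, 0], "spin": 0}])

```text
time: 14.1
ee_pos: [0.5191, -0.1022, 0.1323]
eef_rot: [0.997, -0.082, -0.0, 0.002]
ft_force: [-2.5, -11.4, 1.4]
width: 0.0006
grip_force: 5.7
```

The force rose to 11 N with no further travel, so the right shutter is at its stop. I'll back off, lift, and check both shutters and the lid.

carry_out(deltas=[{"hand": 0, "dp": [0, 0.04, 0], "spin": 0}, {"hand": 0, "dp": [0, 0.06, -0.04], "spin": 0}, {"hand": 0, "dp": [0, 0.06, -0.2], "spin": 0}, {"hand": 0, "dp": [0, 0.06, -0.4], "spin": 0}, {"hand": 0, "dp": [-0.14, -0.1, -0.6], "spin": 0}, {"hand": 0, "dp": [-0.28, -0.26, -0.76], "spin": 0}, {"hand": 0, "dp": [-0.28, -0.36, -0.76], "spin": 0}, {"hand": 0, "dp": [-0.28, -0.36, -0.76], "spin": 0}, {"hand": 0, "dp": [-0.28, -0.36, -0.76], "spin": 0}])

```text
time: 15.0
ee_pos: [0.4652, 0.0029, 0.3239]
eef_rot: [0.997, -0.079, 0.002, 0.0]
ft_force: [-0.9, -0.6, 0.2]
width: 0.0004
grip_force: 0.0
```

```bash
python3 - <<'E'
from h import *
s,R,p=here(); print(s["time"],p,s["ft_force"])
cv2.imwrite("pics/w4.png",camera("wrist")[:,:,::-1])
E
```

```text
15.0 [-0.06   0.008  0.324] [-0.884 -0.569  0.167]
```

View pics/w4.png

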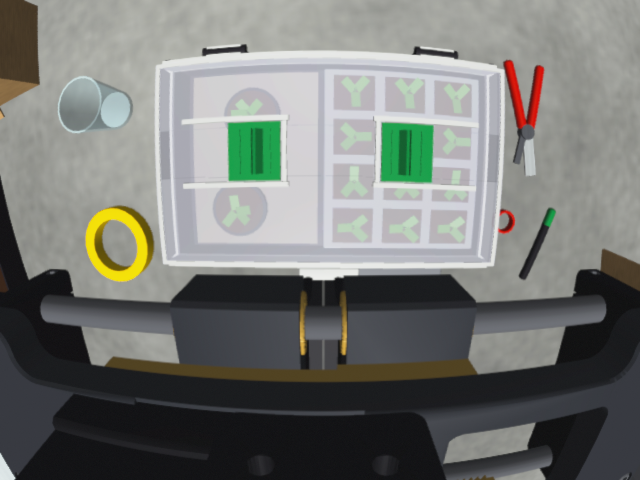

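The wrist view shows both green plates against their end stops, the left one's inner edge at column 281 and the right one's at 382. The lid is flat on the base and nothing else has moved. The arm is clear, so I'll hand in.

```bash
python3 -c "
from bench import *
print(close_job())"
```

```text
the job is handed in; nothing more can be done
None
```

The lid is fully shut on the base and both vent shutters are pushed to their stops; I handed the job in at about 15 s with the arm clear, and no verdict came back.

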